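# Stand the toppled glue bottle back up

### The arm

A 6-joint arm with a two-finger parallel gripper is mounted at the origin on the work surface. World frame = base frame: x ahead of the robot, y to its left, z up, the work surface at z = 0. Lengths are in m, angles in degrees, forces in N, time in s.
With the tool pointing down it reaches from about 0.4 to 0.825 m from the base axis. Payload 7 kg.
Tool frame: the origin (TCP) lies midway between the tips of the shut fingers; the grasp point (between the pads) lies 19 mm behind it; z points along the fingers, y is the direction in which the jaws open and shut (so a half turn about z gives the same grasp; the last joint's range is limited). The gripper opens to 88 mm and grips with 3 to 60 N. Pads are 19 mm wide; open, the fingers measure 130 mm over their backs; the gripper's body (78 mm by 193 mm) begins 47 mm behind the grasp point.
Start: joints at [83.142, 20.546, 0.682, 0, -70.136, -16.507], TCP at [0.268, 0.62, 0.227] pointing down, gripper open.
Joint ranges: [-176.03, 176.03], [-82.01, 121.73], [-58.28, 71.71], [-173.87, 95.51], [-174.79, -0.11], [-173.66, 173.66]. Speed limits (degrees/s): [136.94, 136.94, 172.46, 180, 180, 180].

### API

Orientations are given as [roll, pitch, yaw] about the fixed x, y, z axes, in that order (R = Rz(yaw) Ry(pitch) Rx(roll)).
In Python, from plant import ctrl gives the robot as it stands. The module is installed in compiled form; this text tells all that it offers.
- The arm moves only by the tool arm_command, never from a script. Its argument "targets" is a list that holds one entry, the list of rows, each a list of 7 numbers: the turn, a rotation vector about the world's x, y, z in rad, then the shift along the world's x, y, z in cm, then the opening, from 0 (shut) to 1 (fully open). A call has 1 to 8 rows; each row is the pose to reach, as a shift and turn from the pose commanded when the call began; what a row does not reach only later rows make up. A row lasts 1/12 s, in which the tool goes at most 41.7 mm and 7.16 degrees, less where a joint would pass 70% of its speed; a pose out of reach is approached as far as the arm can. A call with a gripper value outside its range is refused whole. The fingers move at their own pace and stop on an object; the grip force is fixed at half the most. Time passes only in rows, so rows that repeat a pose let the fingers close. It gives the time, the measured TCP pose, the force and the opening at its end, in the units of the state.
- ctrl.get_obs(): the state, without advancing time (a new reading comes with each control period).
- ctrl.snapshot(name): name is "scene" or "top" or "wrist"; returns the picture (384x512x3 uint8, blue, green, red); there is no depth.
- ctrl.camera_model(name): a dict with "K" (3x3 intrinsics, pixels), "xyz" and "rotation" of the camera in the world. Camera axes: x right, y up, looking along -z (the intrinsics and any distortion apply to the point x, -y, -z); pixel columns grow to the right and rows downward; lengths in m; the calibration is good to about 2 mm. A picture is of the moment at which its call begins: read the wrist's pose just before it. camera_model takes no time and is no camera call; for the wrist camera it gives the pose at the moment of the call.
- ctrl.close_job(): hands the job in, once; it reports no verdict.
The state is a dict: "clock": time; "joint_pos": joint angles; "qvel": joint speeds; "tau": joint torques, N m; "tool_pos": TCP position; "orientation": TCP orientation; "force": force on the tool from outside, world axes, zero at the start; "moment": the same for the moment, N m; "opening": finger opening in m.
Only numpy, scipy, OpenCV 4.12 (cv2) and the standard library are available. Lean on these libraries where they do the work, as an engineer would, in place of code of your own. Each camera call takes 0.05 s, during which the arm holds its last target. There are 200 camera calls.

### The job

A strip of wood has fallen across the big glue bottle and knocked it over on the bench. First take the strip off and lay it flat in the plywood offcut tray, then stand the bottle upright again where it lies, tipping it up over the edge of its foot rather than picking it up off the bench. Leave the tin, the hand plane and the sanding block as they are.

Things in the scene. Friction and masses are not known exactly. Their poses are not given: they have to be found in the camera images.
- bottle: White plastic wood-glue bottle lying on its side, nozzle to the robot's right. Square body with rounded corners, 84 x 84 mm, 155 mm tall (too thick to grasp); 242 mm with shoulder, cap and nozzle; 0.35 to 0.65 kg. Origin: centre of the flat foot. x axis runs along the bottle from foot to nozzle (straight up when it stands), y across it (level while it lies), z up while it lies.
- foot (a point): Centre of the bottle's flat foot: 42 mm above the bench while the bottle lies, 0 when it stands. The bottle tips up about the lower edge of its foot and then stands just beyond that edge (84 mm deep). Centre of mass about 80 mm from the foot: it passes its balance about 62 degrees up, then drops onto its foot by itself.
- nozzle_tip (a point): Tip of the bottle's nozzle, on its axis, 242 mm from the foot. Grey cap 36 mm in diameter from 165 to 193 mm; grey cone nozzle 24 mm in diameter at 192 mm, 9 mm at 240 mm. While the bottle lies its axis is 42 mm above the bench, with 30 to 37 mm of air under the cone: room for fingertips that point down at a slant.
- strip: Pale wooden strip, 300 x 30 x 18 mm, 0.1 kg, loose: it leans across the bottle's body at about 24 degrees, its low end on the bench on the robot's side, its raised end over the bottle. Origin at its centre (about 70 mm above the bench at the start), x along its length (towards the raised end), y across its 30 mm width, z through its 18 mm thickness.
- tray: Open plywood offcut tray fixed to the bench on the robot's left, 360 x 165 mm outside, 45 mm high, walls and floor 8 mm thick, empty. Origin: centre of its underside, x along its length, y across, z up.
- tin: Round grey metal tin of finish, 86 mm in diameter, 98 mm high, standing. Origin: centre of its underside. Bystander.
- plane: Small iron hand plane (block plane) standing on its flat sole, 165 x 50 mm, about 65 mm high. Origin: centre of the sole's underside, x along it. Bystander.
- block: Cork sanding block, 110 x 62 x 35 mm. Origin: centre of its underside. Bystander.

How it is judged:
By the outcome, as a careful person would: the job done as asked, in the order asked, and still so for the second after the job is handed in, with the robot touching nothing.
It also fails if it takes over 58 s, if anything falls off the work surface, if the arm or the gripper's body presses on something with over 40 N, if the wrist force passes 120 N, or if a joint passes its speed limit or range.

## Working session

There is one attempt and no reset: what is moved stays moved. The work goes in short steps, Python scripts to look and compute and a tool call to move; the robot and the scene stay as the last step left them, time stands still between calls to the robot, and variables do not carry over. Pictures are saved under pics/ and viewed, about 8 in all and at most 12, crops included, and the job is handed in when it is done.

Besides the shell and the picture viewer there is one more tool, called as name(argument=value, ...) on one line, values as JSON. arm_command: Moves the arm, as the interface text tells. Its arguments: {"type":"object","properties":{"targets":{"type":"array","items":{"type":"array","items":{"type":"array","items":{"type":"number"}}}}},"required":["targets"]}

```bash
mkdir -p pics; cat > h.py <<'E'
import numpy as np, cv2
from plant import ctrl
def snap(n,f):
    m=ctrl.camera_model(n); im=ctrl.snapshot(n); cv2.imwrite('pics/'+f,im); return im,m
def ray(m,u,v):
    K=np.array(m['K']); d=np.array([(u-K[0,2])/K[0,0],-(v-K[1,2])/K[1,1],-1.]); 
    R=np.array(m['rotation']); return np.array(m['xyz']),R@d
def onz(m,u,v,z):
    o,d=ray(m,u,v); return o+d*(z-o[2])/d[2]
def tri(m1,p1,m2,p2):
    o1,d1=ray(m1,*p1);o2,d2=ray(m2,*p2)
    s=np.linalg.lstsq(np.c_[d1,-d2],o2-o1,rcond=None)[0]
    a=o1+s[0]*d1;b=o2+s[1]*d2; return (a+b)/2,np.linalg.norm(a-b)
def proj(m,p):
    R=np.array(m['rotation']);K=np.array(m['K']); c=R.T@(np.array(p)-np.array(m['xyz'])); return [K[0,2]+K[0,0]*c[0]/-c[2],K[1,2]-K[1,1]*c[1]/-c[2]]
E
python3 - <<'E'
from h import *
for n in ('scene','top'):
    im,m=snap(n,n+'0.png'); print(n,m)
print(ctrl.get_obs())
a=cv2.imread('pics/scene0.png');b=cv2.imread('pics/top0.png')
cv2.imwrite('pics/both0.png',np.vstack([a,b])[:, :] if 0 else cv2.resize(np.hstack([a,b]),(800,300)))
E
```

```text
scene {'K': array([[365.73503689,   0.        , 255.23253254],
       [  0.        , 365.73503689, 194.12944949],
       [  0.        ,   0.        ,   1.        ]]), 'xyz': array([1.01638181, 0.59961591, 1.03632067]), 'rotation': array([ 37.17502234,  -0.5561084 , 147.61386821])}
top {'K': array([[487.93341477,   0.        , 249.89785997],
       [  0.        , 487.93341477, 190.63531701],
       [  0.        ,   0.        ,   1.        ]]), 'xyz': array([ 0.43279216, -0.02537183,  1.71789739]), 'rotation': array([  5.76954159,  -0.21963925, -89.93367153])}
{'clock': 0.1, 'joint_pos': array([ 8.31409209e+01,  2.05878651e+01,  6.36971266e-01, -1.80751637e-02,
       -7.01368859e+01, -1.65084382e+01]), 'qvel': array([ 0.014975  , -0.04065387,  0.07620951, -0.00469855, -0.02609594,
        0.05729032]), 'tau': array([-3.65110136e-04, -5.84164202e+01,  2.93751383e+01,  7.01557830e+00,
        1.02283160e-02, -4.88331773e-05]), 'tool_pos': array([0.26755295, 0.61920454, 0.22569371]), 'orientation': array([ 1.79911010e+02, -8.65341942e-03, -2.33736651e+01]), 'force': array([-0.59475895,  0.53706002, -0.37015135]), 'moment': array([0.02061248, 0.02274973, 0.04600737]), 'opening': 0.08774736391041207}
```

View pics/top0.png

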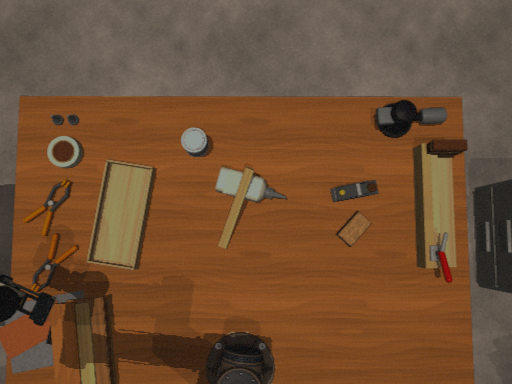

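View pics/scene0.png

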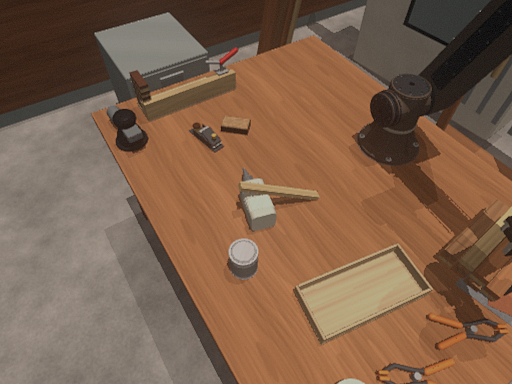

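```bash
python3 - <<'E'
s=open('h.py').read()
s=s.replace("R=np.array(m['rotation'])","R=Rot.from_euler('xyz',m['rotation'],degrees=True).as_matrix()").replace("from plant","from scipy.spatial.transform import Rotation as Rot\nfrom plant")
open('h.py','w').write(s)
import cv2,numpy as np
a=cv2.imread('pics/top0.png')[155:255,205:305];b=cv2.imread('pics/scene0.png')[155:255,230:330]
f=lambda x:cv2.resize(x,None,fx=4,fy=4,interpolation=cv2.INTER_CUBIC)
cv2.imwrite('pics/crop0.png',np.hstack([f(a),f(b)]))
from h import *
m=ctrl.camera_model('top'); s=ctrl.camera_model('scene')
for n,p,z in [('tray',(107,162),.045),('tray',(153,167),.045),('tray',(137,268),.045),('tray',(90,262),.045),('tip',(287,197),.042),('tin',(195,141),.098),('low',(223,248),.01),('hi',(250,168),.13)]: print(n,onz(m,*p,z).round(3))
for n,p,z in [('tray',(297,290),.045),('tray',(397,248),.045),('tray',(431,290),.045),('tray',(322,341),.045)]: print(n,onz(s,*p,z).round(3))
E
```

```text
tray [0.701 0.463 0.045]
tray [0.684 0.304 0.045]
tray [0.338 0.351 0.045]
tray [0.358 0.51  0.045]
tip [ 0.58  -0.16   0.042]
tin [0.764 0.154 0.098]
low [0.405 0.062 0.01 ]
hi [ 0.668 -0.032  0.13 ]
tray [0.688 0.321 0.045]
tray [0.347 0.376 0.045]
tray [0.364 0.525 0.045]
tray [0.715 0.469 0.045]
```

View pics/crop0.png

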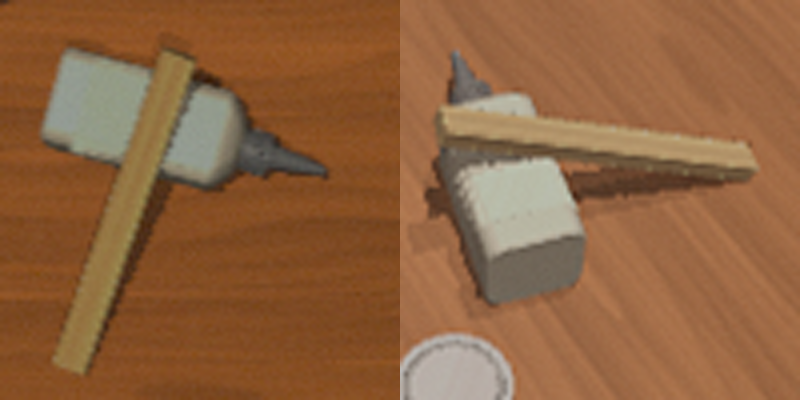

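```bash
python3 - <<'E'
from h import *
m=ctrl.camera_model('top'); s=ctrl.camera_model('scene')
print('tip',tri(m,(286,197.3),s,(243.5,168)), onz(m,286,197.3,.042),onz(s,243.5,168,.042))
# tray & strip masks
for n,c,r in (('top',m,(85,160,155,275)),('scene',s,(290,240,435,345))):
    im=cv2.imread(f'pics/{n}0.png'); h=cv2.cvtColor(im,cv2.COLOR_BGR2HSV)
    mk=((h[...,0]>16)&(h[...,0]<34)&(h[...,1]>50)).astype(np.uint8); z=np.zeros_like(mk); z[r[1]:r[3],r[0]:r[2]]=1
    for nm,mm,zz in (('tray',mk*z,.045),('strip',None,None)):
        if nm=='strip':
            z=np.zeros_like(mk)
            if n=='top': z[160:252,212:260]=1
            else: z[175:210,236:322]=1
            mm=mk*z
        cs=max(cv2.findContours(mm,0,1)[0],key=cv2.contourArea)
        b=cv2.boxPoints(cv2.minAreaRect(cs)); q=cv2.approxPolyDP(cs,.03*cv2.arcLength(cs,True),True)[:,0]
        print(n,nm,cv2.contourArea(cs),b.round(1).tolist(),q.tolist())
        if zz: print([onz(c,*p,zz).round(3)[:2].tolist() for p in q])
        else: print([c_.round(1).tolist() for c_ in (q.min(0),q.max(0))])
    print(h[215,120] if n=='top' else h[295,360])
t=ctrl.get_obs()['tool_pos'];print(proj(m,t),proj(s,t))
E
```

```text
tip (array([ 0.57803465, -0.15519365,  0.04214689]), np.float64(0.0029657783657055267)) [ 0.57922483 -0.15612317  0.042     ] [ 0.5768835  -0.15426987  0.042     ]
top tray 4911.5 [[86.0999984741211, 261.6000061035156], [105.0999984741211, 158.10000610351562], [154.8000030517578, 167.1999969482422], [135.8000030517578, 270.70001220703125]] [[106, 160], [87, 261], [133, 269], [153, 169]]
[[0.708, 0.467], [0.361, 0.521], [0.334, 0.364], [0.677, 0.304]]
top strip 754.5 [[218.5, 246.5], [226.89999389648438, 164.89999389648438], [262.20001220703125, 168.60000610351562], [253.89999389648438, 250.1999969482422]] [[250, 168], [233, 170], [242, 176], [224, 193], [236, 198], [219, 246], [242, 201], [259, 200], [245, 195]]
[[219, 168], [259, 246]]
[ 24 114 146]
scene tray 5355.5 [[298.3999938964844, 290.70001220703125], [407.0, 237.8000030517578], [432.0, 289.0], [323.3999938964844, 342.0]] [[432, 289], [390, 252], [300, 294], [317, 290], [301, 296], [325, 339]]
[[0.359, 0.524], [0.376, 0.375], [0.688, 0.335], [0.64, 0.352], [0.689, 0.342], [0.706, 0.469]]
scene strip 430.0 [[238.5, 189.8000030517578], [239.8000030517578, 180.1999969482422], [318.79998779296875, 190.60000610351562], [317.6000061035156, 200.1999969482422]] [[239, 186], [318, 197]]
[[239, 186], [318, 197]]
[ 22  76 184]
[np.float64(33.34223841236502), np.float64(294.97675712355107)] [np.float64(518.163936787156), np.float64(271.634167855234)]
```

```bash
python3 - <<'E'
from h import *
m=ctrl.camera_model('top'); s=ctrl.camera_model('scene')
lo=onz(m,222.4,246.4,.016);hi=onz(m,249,168.2,.138);print('strip',lo,hi,np.linalg.norm(hi-lo),np.degrees(np.arctan2(*(hi-lo)[1::-1])))
print('foot',f:=onz(m,218.2,178.8,.084)); tip=np.array([.578,-.155,.042]); print(np.linalg.norm((tip-f)[:2]),np.degrees(np.arctan2(*(tip-f)[1::-1])))
print('strip mid in scene',proj(s,(lo+hi)/2),proj(s,lo),proj(s,hi))
print(proj(s,f-[0,0,.042]))
E
```

```text
strip [0.41040428 0.06335872 0.016     ] [ 0.66615558 -0.02822245  0.138     ] 0.2977915971815272 -19.701776803801827
foot [0.63784807 0.07552313 0.084     ]
0.2381652877841879 -104.55373920140515
strip mid in scene [np.float64(280.07900067501333), np.float64(189.47153400443338)] [np.float64(316.33184833442033), np.float64(193.66638431171674)] [np.float64(239.55783621506507), np.float64(184.7827928389601)]
[np.float64(264.29103799190113), np.float64(220.98548428262518)]
```

```bash
cat >> h.py <<'E'
def delta(c_pos,c_R,t_pos,t_R):
    return np.r_[(t_R*c_R.inv()).as_rotvec(),100*(np.array(t_pos)-c_pos)].round(3)
def grip_R(xax,zax):
    x=np.array(xax,float);z=np.array(zax,float);z/=np.linalg.norm(z);x-=x@z*z;x/=np.linalg.norm(x)
    return Rot.from_matrix(np.c_[x,np.cross(z,x),z])
E
python3 - <<'E'
from h import *
d=np.array([.2557,-.0916,.122]);d/=np.linalg.norm(d); h=np.array([d[0],d[1],0]); n=np.array([0,0,1])-d[2]*d; n/=np.linalg.norm(n)
R=grip_R(d,-n); c=np.array([.5383,.0176,.077])-.009*n
tcp=c-.019*n; pre=tcp+.1*n
print(n,tcp,pre,R.as_euler('xyz',degrees=True))
C=Rot.from_euler('xyz',[180,0,-23.37],degrees=True)
print(delta([.268,.62,.227],C,pre,R), delta(pre,R,tcp,R))
E
```

```text
[-0.38573145  0.13818147  0.91220454] [0.54910048 0.01373092 0.05145827] [0.51052734 0.02754907 0.14267873] [180.         -24.18819665 -19.70916446]
[ -0.155  -0.393   0.063  24.253 -59.245  -8.432] [ 0.     0.     0.     3.857 -1.382 -9.122]
```

arm_command(targets=[[[-0.01,-0.03,0.01,1.5,-3.7,0,1],[-0.02,-0.06,0.015,3,-7.4,0,1],[-0.03,-0.1,0.02,4.5,-11.1,0,1],[-0.04,-0.13,0.025,6.1,-14.8,0,1],[-0.05,-0.16,0.03,7.6,-18.5,0,1],[-0.06,-0.19,0.035,9.1,-22.2,0,1],[-0.07,-0.2,0.035,10.6,-25.9,-0.5,1],[-0.08,-0.2,0.035,12.1,-29.6,-1,1]]])

```text
clock: 0.77
tool_pos: [0.3886, 0.3215, 0.2163]
orientation: [-179.9, -12.4, -21.3]
force: [1.4, -0.7, -0.7]
opening: 0.0876
```

arm_command(targets=[[[-0.01,-0.03,0.005,1.5,-3.7,-0.5,1],[-0.02,-0.06,0.01,3,-7.4,-1,1],[-0.03,-0.1,0.02,4.5,-11.1,-2,1],[-0.04,-0.13,0.025,6.1,-14.8,-3.5,1],[-0.05,-0.16,0.03,7.6,-18.5,-4.5,1],[-0.06,-0.19,0.03,9.1,-22.2,-6,1],[-0.075,-0.193,0.028,10.6,-25.9,-7,1],[-0.075,-0.193,0.028,12.15,-29.6,-7.4,1]]])

```text
clock: 1.43
tool_pos: [0.5139, 0.0284, 0.1469]
orientation: [180.0, -24.0, -19.6]
force: [2.1, 0.5, 0.1]
opening: 0.0875
```

```bash
python3 - <<'E'
from h import *
im,m=snap('wrist','w1.png'); o=ctrl.get_obs();print(o['tool_pos'],o['orientation'],o['clock'],m)
for p in ([.5383,.0176,.077],[.4104,.0634,.016],[.549,.0137,.0515]): print(proj(m,p))
E
```

```text
[0.51319308 0.01907116 0.14489977] [179.79489561 -23.79826337 -20.22600646] 1.4833 {'K': array([[309.91138575,   0.        , 258.93806338],
       [  0.        , 309.91138575, 191.48981293],
       [  0.        ,   0.        ,   1.        ]]), 'xyz': array([0.51623656, 0.02670052, 0.3223412 ]), 'rotation': array([ 8.35937907e+00,  2.57293165e-02, -1.09644231e+02])}
[np.float64(260.52886585293095), np.float64(206.69913490995148)]
[np.float64(260.1851126377751), np.float64(359.3691108490642)]
[np.float64(260.4713858692696), np.float64(196.62216299638763)]
```

View pics/w1.png

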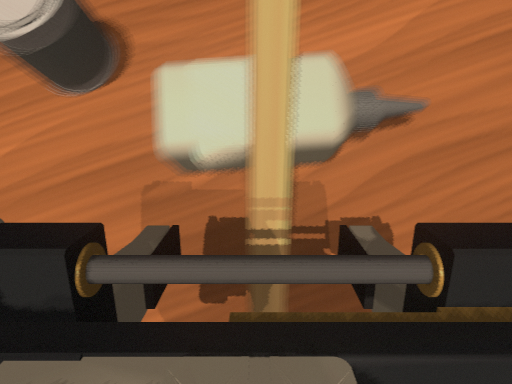

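```bash
python3 - <<'E'
from h import *
for i in range(3): im,m=snap('wrist','w2.png')
o=ctrl.get_obs();print(o['tool_pos'],o['orientation'],o['clock'])
h=cv2.cvtColor(im,cv2.COLOR_BGR2HSV); mk=(h[...,0]>17)&(h[...,0]<34)&(h[...,1]>60)&(h[...,2]>100)
for v in (20,60,150,185,200,215,225):
    u=np.where(mk[v,200:340])[0]+200; print(v,u.min() if len(u) else 0,u.max() if len(u) else 0,len(u),h[v,270])
for p in ([.5383,.0176,.077],[.4104,.0634,.016],[.6662,-.0282,.138],[.578,-.155,.042]): print(np.round(proj(m,p),1))
E
```

```text
[0.51215089 0.02581325 0.14563924] [179.8471235  -23.85340939 -19.98933209] 1.6333
20 240 276 32 [ 21 123 204]
60 227 320 68 [ 22 119 205]
150 233 299 49 [ 23 120 204]
185 242 274 28 [ 22 121 203]
200 0 0 0 [ 16 139 202]
215 0 0 0 [ 17 141 201]
225 266 273 8 [ 22 121 202]
[253.4 206.1]
[255.5 359.4]
[250.4  -8.9]
[410.7 107.5]
```

```bash
python3 - <<'E'
from h import *
for i in range(2): im,m=snap('wrist','w3.png')
o=ctrl.get_obs();print(o['tool_pos'],o['orientation'],o['clock'])
for v in (10,40,180,186,192,200,206):
    g=im[v,215:320,0].astype(int)-im[v,215:320,2]/2; print(v,im[v,225:305:5].tolist() if v in(186,) else '', im[v,225:305:4,0].tolist())
for p in ([.5383,.0176,.077],[.6662,-.0282,.138],[.578,-.155,.042]): print(np.round(proj(m,p),1))
cv2.imwrite('pics/w3c.png',cv2.resize(im[60:260,140:440],None,fx=2.6,fy=2.6))
E
```

```text
[0.51219585 0.02879249 0.14605999] [179.88935264 -23.88713474 -19.69320548] 1.7333
10  [51, 56, 55, 58, 74, 94, 98, 105, 105, 102, 93, 95, 99, 108, 104, 73, 57, 57, 58, 57]
40  [55, 54, 59, 59, 70, 93, 96, 103, 106, 102, 93, 95, 103, 107, 107, 60, 57, 59, 62, 63]
180  [56, 54, 54, 52, 49, 94, 95, 101, 100, 91, 96, 98, 103, 107, 49, 35, 41, 56, 55, 53]
186 [[57, 99, 168], [56, 101, 174], [58, 105, 181], [52, 93, 158], [95, 156, 204], [97, 160, 203], [103, 170, 204], [95, 155, 202], [95, 157, 203], [97, 164, 202], [107, 177, 204], [76, 125, 161], [32, 55, 90], [47, 87, 147], [46, 85, 147], [49, 91, 154]] [57, 55, 58, 58, 51, 95, 96, 99, 103, 92, 95, 98, 104, 108, 40, 32, 48, 48, 49, 50]
192  [47, 48, 50, 51, 50, 96, 97, 100, 101, 93, 93, 100, 103, 105, 33, 27, 47, 48, 46, 49]
200  [49, 46, 49, 46, 49, 82, 83, 87, 86, 81, 81, 87, 90, 92, 31, 28, 48, 47, 48, 48]
206  [47, 51, 49, 51, 49, 80, 82, 84, 91, 78, 89, 87, 92, 93, 26, 32, 50, 49, 47, 44]
[258.6 204.7]
[257.9  -9.8]
[415.4 107.5]
```

View pics/w3c.png

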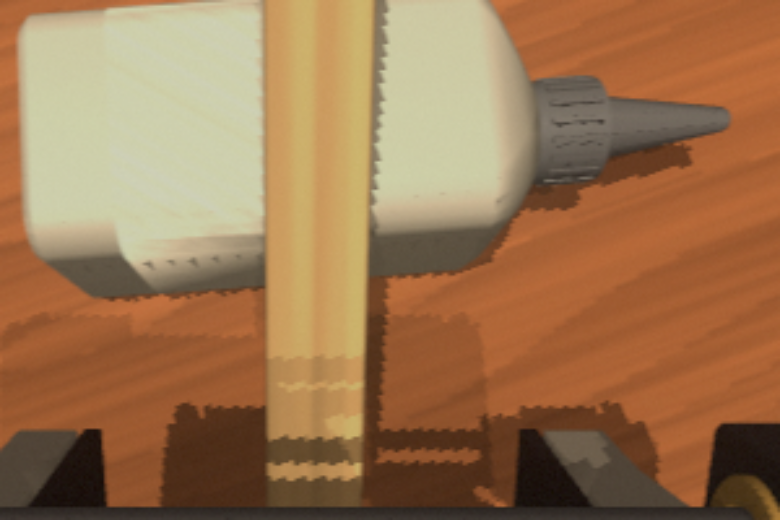

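arm_command(targets=[[[0,0,0,0.9,-0.5,-2,1],[0,0,0,1.8,-0.9,-4.3,1],[0,0,0,2.6,-1.2,-6.3,1],[0,0,0,3.3,-1.5,-8,1],[0,0,0,3.8,-1.6,-9.2,1],[0,0,0,3.8,-1.6,-9.2,1],[0,0,0,3.8,-1.6,-9.2,0],[0,0,0,3.8,-1.6,-9.2,0]]])

```text
clock: 2.4
tool_pos: [0.5693, 0.0184, 0.078]
orientation: [179.0, -21.5, -19.6]
force: [-0.1, -0.1, 0.6]
opening: 0.0792
```

arm_command(targets=[[[0,0,0,0,0,0,0],[0,0,0,0,0,0,0],[0,0,0,0,0,0,0],[0,0,0,0,0,0,0],[0,0,0,0,0,0,0],[0,0,0,0,0,0,0]]])

```text
clock: 2.9
tool_pos: [0.5696, 0.0171, 0.0778]
orientation: [179.0, -21.5, -19.7]
force: [-0.3, -0.5, 0.3]
opening: 0.0404
```

```bash
python3 - <<'E'
from plant import ctrl
o=ctrl.get_obs();print({k:o[k].round(2) if hasattr(o[k],'round') else o[k] for k in('joint_pos','tool_pos','orientation','opening','clock','force')})
E
```

```text
{'joint_pos': array([ 17.78,   9.7 , -58.22,  69.17, -14.67, -14.21]), 'tool_pos': array([0.57, 0.02, 0.08]), 'orientation': array([179.02, -21.49, -19.74]), 'opening': 0.04038227456929745, 'clock': 2.9, 'force': array([-0.3 , -0.49,  0.31])}
```

arm_command(targets=[[[0,0,0,0,0,0,0],[0,0,0,0,0,0,0],[0,0,0,0,0,0,0],[0,0,0,0,0,0,0]]])

```text
clock: 3.23
tool_pos: [0.5696, 0.0171, 0.0776]
orientation: [179.0, -21.5, -19.7]
force: [-0.6, 0.4, 2.4]
opening: 0.03
```

arm_command(targets=[[[0,0,0,0,0,0.6,0],[0,0,0,0,0,1.5,0],[0,0,0,0,0,2.5,0]]])

```text
clock: 3.48
tool_pos: [0.5688, 0.0166, 0.1019]
orientation: [179.0, -21.4, -19.8]
force: [1.7, -0.3, 0.1]
opening: 0.0295
```

```bash
python3 - <<'E'
from h import *
im,m=snap('scene','s1.png'); w,_=snap('wrist','w4.png')
cv2.imwrite('pics/c1.png',np.hstack([cv2.resize(im[110:270,190:360],(400,376)),cv2.resize(w,(400,300),)[0:300] if 0 else cv2.resize(w,(400,376))]))
print(ctrl.get_obs()['joint_pos'].round(1))
E
```

```text
[ 24.5   7.8 -54.3  51.6 -19.9  -2.2]
```

View pics/c1.png

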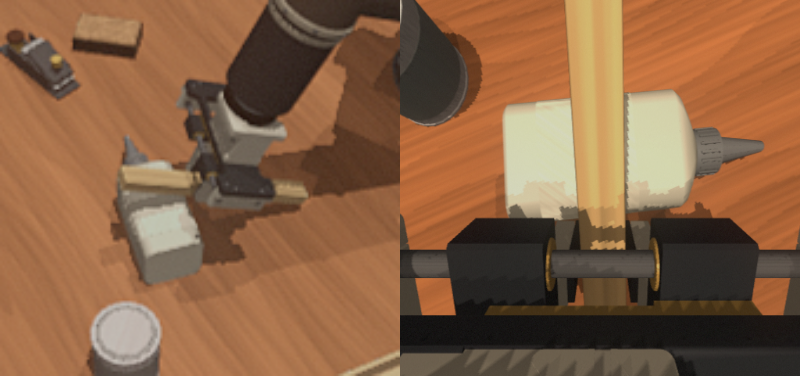

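```bash
python3 - <<'E'
from h import *
o=ctrl.get_obs(); print(o['tool_pos'],o['orientation'])
C=Rot.from_euler('xyz',o['orientation'],degrees=True);T=Rot.from_euler('xyz',[179.3,2,-8.5],degrees=True)
print(delta(o['tool_pos'],C,[.55,.41,.08],T))
E
```

```text
[0.57056874 0.01836092 0.1037613 ] [179.13999535 -21.54713338 -19.73805393]
[ 0.103  0.399  0.194 -2.057 39.164 -2.376]
```

arm_command(targets=[[[0,0,0,0,0,3,0],[0,0,0,0,0,6,0],[0.005,0.02,0.01,0,1,9,0],[0.02,0.08,0.04,0,4,10,0],[0.035,0.14,0.07,0,7.5,10,0],[0.05,0.2,0.1,-0.5,11,10,0],[0.07,0.27,0.13,-0.7,14.5,10,0],[0.085,0.33,0.16,-1,18,10,0]]])

```text
clock: 4.25
tool_pos: [0.5605, 0.1979, 0.2029]
orientation: [178.8, -1.9, -10.4]
force: [1.5, 0.0, 0.5]
opening: 0.0301
```

arm_command(targets=[[[0.009,0.035,0.017,-0.2,3.5,0,0],[0.018,0.069,0.034,-0.4,7,0,0],[0.018,0.069,0.034,-0.6,10.5,0,0],[0.018,0.069,0.034,-0.8,14,-1,0],[0.018,0.069,0.034,-1,17.5,-3,0],[0.018,0.069,0.034,-1,20,-6,0],[0.018,0.069,0.034,-1,21.2,-9,0],[0.018,0.069,0.034,-1,21.2,-12,0]]])

```text
clock: 4.92
tool_pos: [0.5508, 0.4107, 0.0802]
orientation: [179.1, 1.9, -8.5]
force: [0.4, -0.4, -2.9]
opening: 0.0301
```

arm_command(targets=[[[0,0,0,0,0,0,0],[0,0,0,0,0,0,0],[0,0,0,0,0,0,0]]])

```text
clock: 5.17
tool_pos: [0.5512, 0.4086, 0.0839]
orientation: [179.1, 2.0, -8.5]
force: [0.8, 0.1, 0.0]
opening: 0.03
```

```bash
python3 - <<'E'
from h import *
im,m=snap('scene','s2.png'); w,wm=snap('wrist','w5.png'); t,tm=snap('top','t2.png')
o=ctrl.get_obs(); print(o['tool_pos'],o['orientation'],o['clock'],o['opening'])
cv2.imwrite('pics/c2.png',np.hstack([cv2.resize(im[180:370,270:470],(400,380)),cv2.resize(t[140:290,70:180],(279,380))]))
E
```

```text
[0.55109319 0.40944228 0.08525225] [179.33013845   1.94882303  -8.52189656] 5.3167 0.02990200831150269
```

View pics/c2.png

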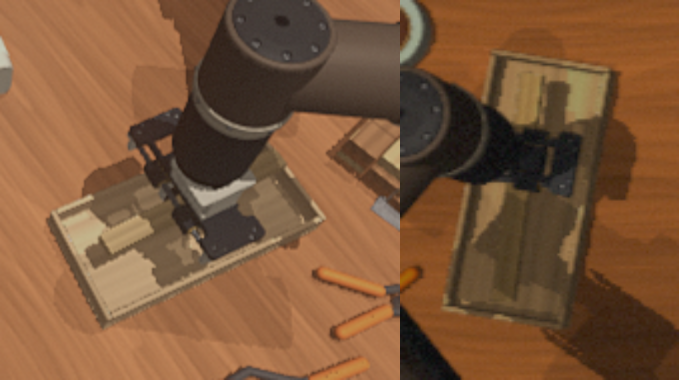

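arm_command(targets=[[[0,0,0,0,0,-1.5,0],[0,0,0,0,0,-3,0],[0,0,0,0,0,-4.5,0],[0,0,0,0,0,-5.5,0],[0,0,0,0,0,-6,0],[0,0,0,0,0,-6.2,0],[0,0,0,0,0,-6.2,0],[0,0,0,0,0,-6.2,0]]])

```text
clock: 5.98
tool_pos: [0.5502, 0.4096, 0.0216]
orientation: [179.2, 2.1, -8.5]
force: [0.1, -0.2, -0.1]
opening: 0.0303
```

arm_command(targets=[[[0,0,0,0,0,-0.2,0],[0,0,0,0,0,-0.4,0],[0,0,0,0,0,-0.4,0],[0,0,0,0,0,-0.4,0]]])

```text
clock: 6.32
tool_pos: [0.5496, 0.4092, 0.0166]
orientation: [179.2, 2.1, -8.5]
force: [0.3, -0.5, -1.5]
opening: 0.03
```

arm_command(targets=[[[0,0,0,0,0,0,0.7],[0,0,0,0,0,0,0.7],[0,0,0,0,0,0,0.7],[0,0,0,0,0,0,0.7],[0,0,0,0,0,0,0.7],[0,0,0,0,0,0.5,0.7],[0,0,0,0,0,2,0.7],[0,0,0,0,0,4,0.7]]])

```text
clock: 6.98
tool_pos: [0.5488, 0.4083, 0.0556]
orientation: [179.0, 2.2, -8.5]
force: [-0.3, -0.0, -0.2]
opening: 0.0614
```

arm_command(targets=[[[0,0,0,0,0,3,0.7],[0,0,0,0,0,6,0.7],[0,0,-0.1,0,-2,10,1],[0,0,-0.2,0,-5,14,1],[0,0,-0.3,0,-9,17,1],[0,0,-0.4,0,-12.5,18,1],[0,0,-0.5,0,-16,18,1],[0,0,-0.6,0,-19,18,1]]])

```text
clock: 7.65
tool_pos: [0.55, 0.2176, 0.2396]
orientation: [179.4, 2.0, -43.1]
force: [0.9, 0.9, -0.1]
opening: 0.0874
```

```bash
python3 - <<'E'
from h import *
snap('top','t3.png')
im,m=snap('top','t3.png'); s,sm=snap('scene','s3.png')
o=ctrl.get_obs(); print(o['tool_pos'],o['orientation'],o['clock'],o['opening'],o['joint_pos'].round(1))
f=lambda x,k:cv2.resize(x,(400,400),interpolation=cv2.INTER_CUBIC)
cv2.imwrite('pics/c3.png',np.hstack([f(im[150:270,80:200],4),f(im[140:230,205:295],4)]))
E
```

```text
[0.54971147 0.21681054 0.23817936] [179.28088049   2.08097928 -43.05539747] 7.8 0.08763880923242266 [ 39.1  13.2  -7.2  -2.1 -70.6   8.5]
```

View pics/c3.png

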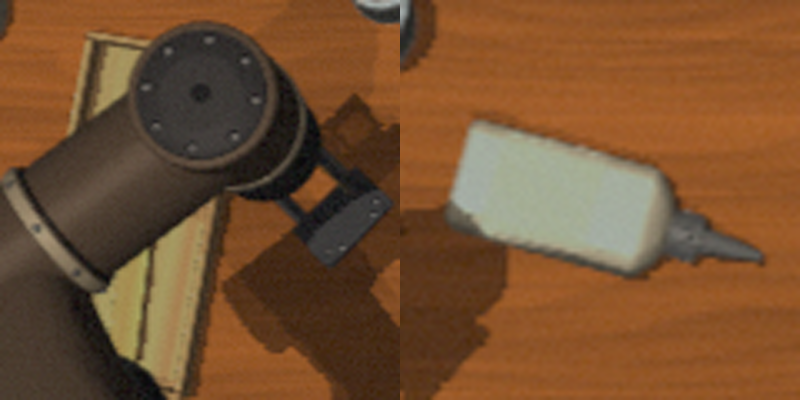

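```bash
cat >> h.py <<'E'
P=np.array([.638,.0765,0]); yaw=np.radians(-104.5); A=.185; PHI0=-35
def pose(th,dz=0,A_=None,P_=None,phi=None):
    a=A if A_ is None else A_; p=P if P_ is None else P_
    u=np.array([np.cos(yaw),np.sin(yaw),0]);k=np.array([0,0,1.]);t=np.radians(th);f=np.radians(th+PHI0 if phi is None else phi)
    G=p+u*(a*np.cos(t)-.042*np.sin(t))+k*(a*np.sin(t)+.042*np.cos(t)+dz)
    zt=-np.cos(f)*k+np.sin(f)*u; xt=np.cos(f)*u+np.sin(f)*k
    return G+.019*zt,grip_R(xt,zt)
E
python3 - <<'E'
from h import *
o=ctrl.get_obs(); C=Rot.from_euler('xyz',o['orientation'],degrees=True)
p0=pose(0,.15);print(p0[0],p0[1].as_euler('xyz',degrees=True));print(delta(o['tool_pos'],C,*p0))
# intermediate: upright yaw only
print('upright',delta(o['tool_pos'],C,p0[0],pose(35)[1]), delta(p0[0],pose(35)[1],*p0))
for th in (42,84): a=pose(0 if th==42 else 42,.15); print([delta(*a,*pose(t,.15)).tolist() for t in np.linspace(th-42,th,8)[1:]])
E
```

```text
[ 0.59440833 -0.09205649  0.17643611] [-180.    35.  -104.5]
[  0.582   0.156  -1.046   4.47  -30.887  -6.174]
upright [-3.3000e-02 -2.3000e-02 -1.0730e+00  4.4700e+00 -3.0887e+01 -6.1740e+00] [ 0.591 -0.153 -0.     0.     0.     0.   ]
[[-0.101, 0.026, 0.0, 0.093, 0.36, 1.805], [-0.203, 0.052, 0.0, 0.233, 0.9, 3.562], [-0.304, 0.079, 0.0, 0.418, 1.616, 5.251], [-0.406, 0.105, 0.0, 0.646, 2.498, 6.853], [-0.507, 0.131, 0.0, 0.915, 3.538, 8.351], [-0.608, 0.157, 0.0, 1.222, 4.724, 9.729], [-0.71, 0.184, 0.0, 1.563, 6.042, 10.971]]
[[-0.101, 0.026, -0.0, 0.372, 1.437, 1.093], [-0.203, 0.052, -0.0, 0.77, 2.977, 2.025], [-0.304, 0.079, -0.0, 1.19, 4.602, 2.785], [-0.406, 0.105, -0.0, 1.628, 6.296, 3.366], [-0.507, 0.131, -0.0, 2.079, 8.039, 3.761], [-0.608, 0.157, -0.0, 2.538, 9.813, 3.965], [-0.71, 0.184, -0.0, 2.999, 11.597, 3.977]]
```

arm_command(targets=[[[0,0,-0.12,0.5,-3.5,0,1],[0,0,-0.24,1,-7,0,1],[0,0,-0.36,1.6,-10.5,0,1],[0,0,-0.48,2.2,-14,0,1],[0,0,-0.6,2.8,-17.5,0,1],[-0.01,-0.01,-0.72,3.3,-21,0,1],[-0.02,-0.02,-0.84,3.8,-24.5,0,1],[-0.03,-0.02,-0.96,4.2,-28,0,1]]])

```text
clock: 8.47
tool_pos: [0.592, -0.0617, 0.2368]
orientation: [179.7, 0.1, -98.1]
force: [0.8, 0.2, -0.5]
opening: 0.0873
```

arm_command(targets=[[[0,0,-0.11,0.3,-2.9,-1,1],[0.11,-0.03,-0.11,0.3,-2.9,-2,1],[0.22,-0.06,-0.11,0.3,-2.9,-3,1],[0.33,-0.09,-0.11,0.3,-2.9,-4,1],[0.44,-0.12,-0.11,0.3,-2.9,-5,1],[0.55,-0.15,-0.11,0.3,-2.9,-6.2,1],[0.6,-0.15,-0.11,0.3,-2.9,-6.2,1],[0.6,-0.15,-0.11,0.3,-2.9,-6.2,1]]])

```text
clock: 9.13
tool_pos: [0.5941, -0.0916, 0.172]
orientation: [-178.6, 35.7, -104.1]
force: [0.4, -0.5, 0.1]
opening: 0.088
```

```bash
python3 - <<'E'
from h import *
snap('wrist','w6.png');snap('wrist','w6.png'); im,m=snap('wrist','w6.png')
o=ctrl.get_obs(); print(o['tool_pos'],o['orientation'],o['clock'],o['joint_pos'].round(1))
u=np.array([np.cos(yaw),np.sin(yaw),0])
for a in (0,.165,.193,.242): print(a,np.round(proj(m,P+u*a+[0,0,.042]),1))
print(delta(o['tool_pos'],Rot.from_euler('xyz',o['orientation'],degrees=True),*pose(0,.15)))
cv2.imwrite('pics/w6.png',im)
E
```

```text
[ 0.5952184  -0.08983033  0.17466243] [-178.23503583   35.43278417 -103.6440585 ] 9.2833 [-15.   20.   -1.9 -37.7 -71.4  14.3]
0 [263. 217.]
0.165 [264.  107.1]
0.193 [264.3  76.8]
0.242 [264.9   8. ]
[-0.001  0.026  0.003 -0.081 -0.223  0.177]
```

View pics/w6.png

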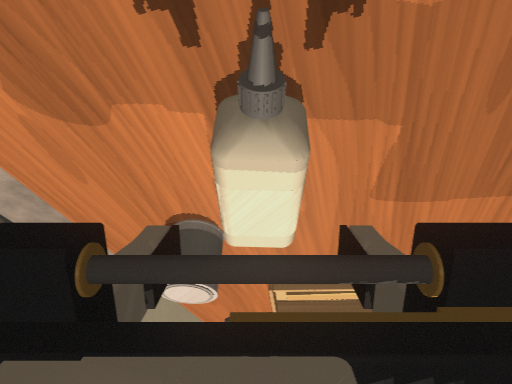

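arm_command(targets=[[[-0.1,0.05,0,0.1,0.3,1.8,1],[-0.2,0.08,0,0.2,0.9,3.6,1],[-0.3,0.1,0,0.4,1.6,5.3,1],[-0.4,0.13,0,0.6,2.5,6.9,1],[-0.5,0.16,0,0.9,3.5,8.4,1],[-0.61,0.18,0,1.2,4.7,9.7,1],[-0.71,0.21,0,1.6,6,11,1]]])

```text
clock: 9.87
tool_pos: [0.6117, -0.0269, 0.2891]
orientation: [-179.6, -7.0, -104.0]
force: [1.1, -0.9, -1.3]
opening: 0.0875
```

arm_command(targets=[[[-0.1,0.026,0,0.4,1.4,1.1,1],[-0.2,0.052,0,0.8,3,2,1],[-0.3,0.079,0,1.2,4.6,2.8,1],[-0.4,0.105,0,1.6,6.3,3.4,1],[-0.5,0.131,0,2.1,8,3.8,1],[-0.61,0.157,0,2.5,9.8,4,1],[-0.71,0.184,0,3,11.6,4,1],[-0.71,0.184,0,3,11.6,4,1]]])

```text
clock: 10.53
tool_pos: [0.6412, 0.0935, 0.3188]
orientation: [179.1, -49.7, -103.2]
force: [-1.1, -1.6, -5.6]
opening: 0.0878
```

```bash
python3 - <<'E'
from h import *
o=ctrl.get_obs(); print(o['tool_pos'],o['orientation'],o['clock'],o['joint_pos'].round(1))
C=Rot.from_euler('xyz',o['orientation'],degrees=True)
print(delta(o['tool_pos'],C,*pose(84,.15)))
E
```

```text
[0.64117813 0.09353905 0.31876565] [ 179.11589299  -49.70985252 -103.18105145] 10.5333 [  39.8   33.7    6.2   27.5 -104.5  -56.8]
[ 0.01  -0.013 -0.011 -0.115 -0.92   0.715]
```

```bash
sed -i 's/P=np.array(\[.638,.0765,0\])/P=np.array([.640,.0740,0])/' h.py; python3 - <<'E'
from h import *
o=ctrl.get_obs(); C=Rot.from_euler('xyz',o['orientation'],degrees=True)
m=pose(42,.15)
print(delta(o['tool_pos'],C,*m)); print(delta(*m,*pose(0,.10)))
E
```

```text
[  0.72   -0.192  -0.014  -2.914 -12.768  -3.262]
[  0.71   -0.184  -0.     -1.563  -6.042 -15.971]
```

arm_command(targets=[[[0.1,-0.03,0,-0.5,-2,0,1],[0.2,-0.05,0,-1,-4,0,1],[0.3,-0.08,0,-1.4,-6,-0.5,1],[0.41,-0.11,0,-1.8,-8,-1,1],[0.51,-0.14,-0.005,-2.2,-10,-2,1],[0.61,-0.165,-0.01,-2.6,-11.5,-2.7,1],[0.72,-0.192,-0.014,-2.9,-12.8,-3.3,1],[0.72,-0.192,-0.014,-2.9,-12.8,-3.3,1]]])

```text
clock: 11.2
tool_pos: [0.6111, -0.0438, 0.2952]
orientation: [-179.8, -5.6, -105.2]
force: [0.1, 0.8, 0.8]
opening: 0.0874
```

arm_command(targets=[[[0.1,-0.026,0,-0.3,-1.5,-2,1],[0.2,-0.05,0,-0.6,-2.5,-4,1],[0.3,-0.08,0,-0.9,-3.5,-6,1],[0.4,-0.105,0,-1.2,-4.5,-8.5,1],[0.5,-0.13,0,-1.4,-5.2,-11,1],[0.61,-0.16,0,-1.5,-5.8,-13.5,1],[0.71,-0.184,0,-1.6,-6,-16,1],[0.71,-0.184,0,-1.6,-6,-16,1]]])

```text
clock: 11.87
tool_pos: [0.5924, -0.1029, 0.1243]
orientation: [178.6, 36.2, -105.8]
force: [-1.0, -0.2, -2.8]
opening: 0.0874
```

arm_command(targets=[[[0,0,0,0,0,0,1],[0,0,0,0,0,0,1],[0,0,0,0,0,0,1],[0,0,0,0,0,0,1]]])

```text
clock: 12.2
tool_pos: [0.5968, -0.1002, 0.1341]
orientation: [179.7, 35.8, -104.8]
force: [0.2, 0.4, 0.2]
opening: 0.0875
```

```bash
python3 - <<'E'
from h import *
im,m=snap('wrist','w7.png')
o=ctrl.get_obs(); print(o['tool_pos'],o['orientation'],o['clock'],o['joint_pos'].round(1))
u=np.array([np.cos(yaw),np.sin(yaw),0])
for a in (.165,.193,.242): print(a,np.round(proj(m,P+u*a+[0,0,.042]),1))
C=Rot.from_euler('xyz',o['orientation'],degrees=True)
print(delta(o['tool_pos'],C,*pose(0)))
g=cv2.cvtColor(im,cv2.COLOR_BGR2HSV)
mk=((g[...,1]<60)&(g[...,2]<150)).astype(np.uint8)
for v in range(0,150,10):
    w=np.where(mk[v,180:340])[0]+180; print(v,(w.min(),w.max(),len(w)) if len(w) else 0,end=' ')
E
```

```text
[ 0.59661037 -0.10023803  0.13391029] [ 179.68631496   35.77765331 -104.8036536 ] 12.25 [-16.2  23.8  -2.  -38.3 -70.4  16.8]
0.165 [261.7 144.9]
0.193 [261.9 115.8]
0.242 [262.3  47.8]
[-1.4000e-02 -1.0000e-03  2.0000e-03 -2.0000e-02  5.6800e-01 -1.0747e+01]
0 0 10 0 20 0 30 0 40 0 50 0 60 (np.int64(257), np.int64(271), 15) 70 (np.int64(258), np.int64(272), 11) 80 (np.int64(254), np.int64(273), 20) 90 (np.int64(253), np.int64(275), 23) 100 (np.int64(251), np.int64(276), 26) 110 (np.int64(244), np.int64(280), 35) 120 (np.int64(239), np.int64(286), 48) 130 (np.int64(237), np.int64(287), 51) 140 (np.int64(238), np.int64(286), 49)
```

View pics/w7.png

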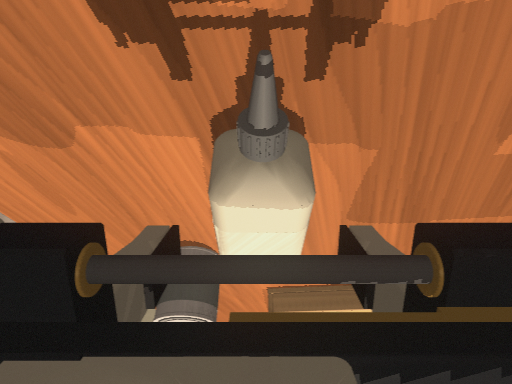

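arm_command(targets=[[[-0.014,0,0,-0.1,0,-2,1],[-0.014,0,0,-0.1,0.1,-4,1],[-0.014,0,0,-0.1,0.1,-6,1],[-0.014,0,0,-0.1,0.1,-8,1],[-0.014,0,0,-0.1,0.1,-9.3,1],[-0.014,0,0,-0.1,0.1,-10,1],[-0.014,0,0,-0.1,0.1,-10,1],[-0.014,0,0,-0.1,0.1,-10,1]]])

```text
clock: 12.92
tool_pos: [0.5951, -0.1007, 0.0323]
orientation: [179.7, 35.1, -104.9]
force: [-0.3, 0.4, -0.1]
opening: 0.0874
```

arm_command(targets=[[[0,0,0,0,0,-0.3,1],[0,0,0,0,0,-0.5,0.8],[0,0,0,0,0,-0.5,0],[0,0,0,0,0,-0.5,0],[0,0,0,0,0,-0.5,0],[0,0,0,0,0,-0.5,0],[0,0,0,0,0,-0.5,0],[0,0,0,0,0,-0.5,0]]])

```text
clock: 13.58
tool_pos: [0.5947, -0.1008, 0.0267]
orientation: [179.7, 35.1, -105.0]
force: [-0.4, -0.7, -0.8]
opening: 0.0468
```

arm_command(targets=[[[0,0,0,0,0,0,0],[0,0,0,0,0,0,0],[0,0,0,0,0,0,0],[0,0,0,0,0,0,0]]])

```text
clock: 13.92
tool_pos: [0.5946, -0.1008, 0.0266]
orientation: [179.7, 35.1, -105.0]
force: [-0.4, -0.5, 0.6]
opening: 0.0352
```

```bash
python3 - <<'E'
from h import *
o=ctrl.get_obs(); print(o['tool_pos'],o['orientation'],o['clock'],o['joint_pos'].round(1),o['force'],o['opening'])
R=Rot.from_euler('xyz',o['orientation'],degrees=True);G=o['tool_pos']-.019*R.as_matrix()[:,2];u=np.array([np.cos(yaw),np.sin(yaw),0])
print(G,(G-P)@u,(G-P)@np.array([-u[1],u[0],0]))
a=(G-P)@u; h=G[2]; n=[u[1],-u[0],0]
# rotate tcp about pivot
def q(th):
    r=Rot.from_rotvec(np.radians(th)*np.array(n)); return P+r.apply(o['tool_pos']-P),r*R
for s in range(0,84,21): print(s,[delta(*q(s),*q(t)).round(2).tolist() for t in np.linspace(s,s+21,8)[1:]])
E
```

```text
[ 0.59455209 -0.10083469  0.0265839 ] [ 179.65798005   35.06990748 -105.0048888 ] 13.9167 [-16.5  31.1  -5.8 -40.7 -61.7  24.2] [-0.37040688 -0.45791421  0.57908808] 0.03518289849241052
[ 0.59183528 -0.11140858  0.0421342 ] 0.19156235957805073 -0.0002079600654706938
0 [[-0.05, 0.01, 0.0, 0.04, 0.16, 0.94], [-0.1, 0.03, -0.0, 0.09, 0.36, 1.87], [-0.15, 0.04, -0.0, 0.16, 0.62, 2.79], [-0.2, 0.05, -0.0, 0.24, 0.92, 3.7], [-0.25, 0.07, -0.0, 0.33, 1.26, 4.58], [-0.3, 0.08, 0.0, 0.43, 1.65, 5.45], [-0.36, 0.09, -0.0, 0.54, 2.08, 6.3]]
21 [[-0.05, 0.01, 0.0, 0.12, 0.48, 0.82], [-0.1, 0.03, 0.0, 0.26, 0.99, 1.61], [-0.15, 0.04, 0.0, 0.4, 1.55, 2.38], [-0.2, 0.05, 0.0, 0.55, 2.14, 3.11], [-0.25, 0.07, -0.0, 0.72, 2.77, 3.81], [-0.3, 0.08, 0.0, 0.89, 3.43, 4.48], [-0.36, 0.09, 0.0, 1.07, 4.13, 5.11]]
42 [[-0.05, 0.01, -0.0, 0.19, 0.73, 0.59], [-0.1, 0.03, -0.0, 0.38, 1.48, 1.14], [-0.15, 0.04, 0.0, 0.59, 2.27, 1.65], [-0.2, 0.05, -0.0, 0.8, 3.08, 2.11], [-0.25, 0.07, -0.0, 1.01, 3.91, 2.54], [-0.3, 0.08, -0.0, 1.23, 4.76, 2.91], [-0.36, 0.09, -0.0, 1.46, 5.63, 3.24]]
63 [[-0.05, 0.01, 0.0, 0.23, 0.88, 0.28], [-0.1, 0.03, -0.0, 0.46, 1.78, 0.52], [-0.15, 0.04, -0.0, 0.7, 2.69, 0.7], [-0.2, 0.05, 0.0, 0.93, 3.61, 0.84], [-0.25, 0.07, -0.0, 1.17, 4.53, 0.92], [-0.3, 0.08, -0.0, 1.41, 5.45, 0.96], [-0.36, 0.09, -0.0, 1.65, 6.38, 0.94]]
```

arm_command(targets=[[[-0.05,0.01,0,0.04,0.16,0.94,0],[-0.1,0.03,0,0.09,0.36,1.87,0],[-0.15,0.04,0,0.16,0.62,2.79,0],[-0.2,0.05,0,0.24,0.92,3.7,0],[-0.25,0.07,0,0.33,1.26,4.58,0],[-0.3,0.08,0,0.43,1.65,5.45,0],[-0.36,0.09,0,0.54,2.08,6.3,0]]])

```text
clock: 14.5
tool_pos: [0.6, -0.0804, 0.0901]
orientation: [-180.0, 13.7, -104.9]
force: [-1.2, -1.4, -1.2]
opening: 0.035
```

```bash
python3 - <<'E'
from h import *
for i in range(2): im,m=snap('scene','s4.png')
o=ctrl.get_obs(); print(o['tool_pos'],o['orientation'],o['clock'],o['force'],o['moment'],o['opening'])
print('pivot px',proj(m,P))
cv2.imwrite('pics/c4.png',cv2.resize(im[100:270,180:350],(600,600),interpolation=cv2.INTER_CUBIC))
E
```

```text
[ 0.60090865 -0.07829989  0.09142779] [-179.78781026   13.70902816 -104.58612192] 14.6 [-0.27720869 -2.23864253 -0.77068909] [-1.51918151  0.06945776 -0.16035466] 0.03513085526936407
pivot px [np.float64(263.1267923703789), np.float64(227.84118115424533)]
```

View pics/c4.png

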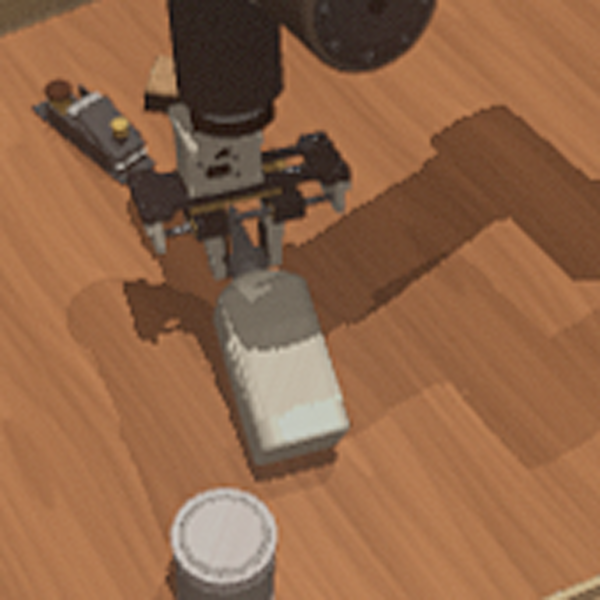

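arm_command(targets=[[[-0.05,0.01,0,0.12,0.48,0.82,0],[-0.1,0.03,0,0.26,0.99,1.61,0],[-0.15,0.04,0,0.4,1.55,2.38,0],[-0.2,0.05,0,0.55,2.14,3.11,0],[-0.25,0.07,0,0.72,2.77,3.81,0],[-0.3,0.08,0,0.89,3.43,4.48,0],[-0.36,0.09,0,1.07,4.13,5.11,0]]])

```text
clock: 15.18
tool_pos: [0.6103, -0.0394, 0.1407]
orientation: [-179.7, -7.5, -104.9]
force: [-1.3, -1.8, 1.3]
opening: 0.035
```

```bash
python3 - <<'E'
from h import *
for i in range(2): im,m=snap('scene','s5.png')
o=ctrl.get_obs(); print(o['tool_pos'],o['orientation'],o['clock'],o['force'],o['moment'],o['opening'],o['joint_pos'].round(1))
R=Rot.from_euler('xyz',o['orientation'],degrees=True);G=o['tool_pos']-.019*R.as_matrix()[:,2]
t=np.radians(35.07-o['orientation'][1]);print(np.degrees(t))
u=np.array([np.cos(yaw),np.sin(yaw),0]); ax=np.array([u[0]*np.cos(t),u[1]*np.cos(t),np.sin(t)]); up=np.array([-u[0]*np.sin(t),-u[1]*np.sin(t),np.cos(t)])
print('low edge if rigid',G-.1916*ax-.042*up,P)
E
```

```text
[ 0.61108046 -0.03801777  0.14109842] [-179.6970082    -7.60934807 -104.66418965] 15.2833 [ 0.02080048 -5.3917005   4.99876696] [-1.18599440e+00  4.28495121e-02  1.00576812e-04] 0.03460198046221523 [ 18.8  19.5 -16.2   7.6 -58.5 -37.7]
42.679348074929905
low edge if rigid [ 0.6397591   0.07324678 -0.00083046] [0.64  0.074 0.   ]
```

arm_command(targets=[[[-0.05,0.01,0,0.19,0.73,0.6,0],[-0.1,0.03,0,0.38,1.48,1.17,0],[-0.15,0.04,0,0.59,2.27,1.7,0],[-0.2,0.05,0,0.8,3.08,2.2,0],[-0.25,0.07,0,1.01,3.91,2.6,0],[-0.3,0.08,0,1.23,4.76,3,0],[-0.36,0.09,0,1.46,5.63,3.3,0]]])

```text
clock: 15.87
tool_pos: [0.6254, 0.0169, 0.1744]
orientation: [-179.4, -28.8, -105.0]
force: [-0.5, -1.3, 6.5]
opening: 0.0352
```

```bash
python3 - <<'E'
from h import *
for i in range(2): im,m=snap('scene','s6.png')
o=ctrl.get_obs(); print(o['tool_pos'],o['orientation'],o['clock'],o['force'],o['moment'],o['opening'],o['joint_pos'].round(1))
R=Rot.from_euler('xyz',o['orientation'],degrees=True);G=o['tool_pos']-.019*R.as_matrix()[:,2]
t=np.radians(35.07-o['orientation'][1]);print(np.degrees(t))
u=np.array([np.cos(yaw),np.sin(yaw),0]); ax=np.array([u[0]*np.cos(t),u[1]*np.cos(t),np.sin(t)]); up=np.array([-u[0]*np.sin(t),-u[1]*np.sin(t),np.cos(t)])
print('low edge if rigid',G-.1916*ax-.042*up,P)
cv2.imwrite('pics/c6.png',cv2.resize(im[100:270,180:350],(600,600),interpolation=cv2.INTER_CUBIC))
E
```

```text
[0.62630009 0.01799345 0.17446493] [-179.39333908  -29.00143822 -104.76874062] 15.9667 [ 0.29624307 -3.6919993  10.61182166] [-0.96359348 -0.17379166  0.10681888] 0.035257400646311526 [ 31.2  26.4 -11.8  21.  -74.2 -55.6]
64.07143821649584
low edge if rigid [6.39972379e-01 7.14911943e-02 4.03501673e-04] [0.64  0.074 0.   ]
```

View pics/c6.png

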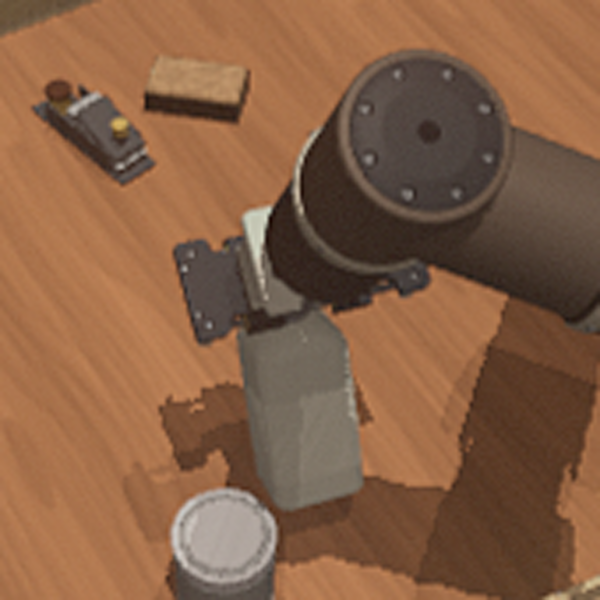

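arm_command(targets=[[[-0.05,0.01,0,0.23,0.88,0.34,0],[-0.1,0.03,0,0.46,1.78,0.62,0],[-0.15,0.04,0,0.7,2.69,0.85,0],[-0.2,0.05,0,0.93,3.61,1,0],[-0.25,0.07,0,1.17,4.53,1.1,0],[-0.3,0.08,0,1.41,5.45,1.14,0],[-0.36,0.09,0,1.65,6.38,1.14,0]]])

```text
clock: 16.55
tool_pos: [0.6422, 0.0812, 0.1851]
orientation: [-179.0, -50.0, -105.2]
force: [0.2, 0.9, 2.9]
opening: 0.0348
```

```bash
python3 - <<'E'
from h import *
for i in range(2): im,m=snap('scene','s7.png')
o=ctrl.get_obs(); print(o['tool_pos'],o['orientation'],o['clock'],o['force'],o['moment'],o['opening'],o['joint_pos'].round(1))
R=Rot.from_euler('xyz',o['orientation'],degrees=True);G=o['tool_pos']-.019*R.as_matrix()[:,2]
t=np.radians(35.07-o['orientation'][1]);print(np.degrees(t),R.as_matrix()[:,2],G)
u=np.array([np.cos(yaw),np.sin(yaw),0]); ax=np.array([u[0]*np.cos(t),u[1]*np.cos(t),np.sin(t)]); up=np.array([-u[0]*np.sin(t),-u[1]*np.sin(t),np.cos(t)])
print('low edge if rigid',G-.1916*ax-.042*up,P)
E
```

```text
[0.64255011 0.0824355  0.18473201] [-179.03494269  -50.35042688 -104.97590304] 16.65 [2.03815948 1.13834215 8.18381125] [ 0.6196777  -0.25015469  0.11081119] 0.03493102752083133 [ 39.4  38.7  -3.   27.5 -92.1 -64.2]
85.4204268815467 [-0.18266909 -0.74805624 -0.6379999 ] [0.64602083 0.09664857 0.19685401]
low edge if rigid [0.63936876 0.07092693 0.00251228] [0.64  0.074 0.   ]
```

arm_command(targets=[[[-0.03,0.005,0,0.1,0.45,0,0],[-0.05,0.01,0,0.23,0.85,-0.1,0],[-0.05,0.01,0,0.23,0.85,-0.1,0],[-0.05,0.01,0,0.23,0.85,-0.1,0]]])

```text
clock: 16.98
tool_pos: [0.6439, 0.0898, 0.1829]
orientation: [-178.7, -52.9, -105.4]
force: [-0.2, 1.0, -0.9]
opening: 0.0351
```

arm_command(targets=[[[0,0,0,0,0,0,0.5],[0,0,0,0,0,0,0.6],[0,0,0,0,0,0,0.8],[0,0,0,0,0,0,0.9],[0,0,0,0,0,0,1],[0,0,0,0,0,0,1],[0,0,0,0,0,0,1],[0,0,0,0,0,0,1]]])

```text
clock: 17.65
tool_pos: [0.6441, 0.0899, 0.1842]
orientation: [-178.5, -52.9, -105.5]
force: [-0.1, -0.2, 0.8]
opening: 0.0825
```

```bash
python3 - <<'E'
from h import *
im,m=snap('scene','s8.png')
o=ctrl.get_obs(); print(o['tool_pos'],o['orientation'],o['clock'],o['force'],o['opening'])
print(-Rot.from_euler('xyz',o['orientation'],degrees=True).as_matrix()[:,2])
E
```

```text
[0.6441418  0.08990841 0.1841178 ] [-178.49522239  -52.87446103 -105.52916027] 17.7 [ 0.00310084 -0.53141584 -1.1207863 ] 0.0852222686707759
[0.18808889 0.77497416 0.6033553 ]
```

arm_command(targets=[[[0,0,0,0.3,1.2,0.9,1],[0,0,0,0.7,2.7,2.1,1],[0,0,0,1.1,4.6,3.6,1],[0,0,0,1.6,6.6,5.2,1],[0,0,0,2.1,8.6,6.7,1],[0,0,0,2.5,10.5,8.2,1],[0,0,0,2.8,11.6,9.2,1]]])

```text
clock: 18.28
tool_pos: [0.6725, 0.2079, 0.2774]
orientation: [-178.4, -52.8, -105.5]
force: [-0.4, 0.1, -0.0]
opening: 0.0878
```

arm_command(targets=[[[0,0,0,-1,2,2,1],[0.1,0,0,-3,4,4,1],[0.2,0,0,-5,6,5,1],[0.3,0,0,-7.5,8,5,1],[0.4,0,0,-10.5,9,5,1],[0.5,0,0,-13.5,10,5,1],[0.6,0,0,-16.5,10,5,1],[0.6,0,0,-19.5,10,5,1]]])

```text
clock: 18.95
tool_pos: [0.4764, 0.3053, 0.3296]
orientation: [172.4, -18.6, -100.0]
force: [-0.1, 1.8, 2.5]
opening: 0.0876
```

```bash
python3 - <<'E'
from h import *
for i in range(3): im,m=snap('scene','s9.png')
t,tm=snap('top','t9.png')
o=ctrl.get_obs(); print(o['tool_pos'],o['clock'],o['joint_pos'].round(1))
def white(im,c,r=60):
    h=cv2.cvtColor(im,cv2.COLOR_BGR2HSV); mk=((h[...,1]<75)&(h[...,2]>110)).astype(np.uint8)
    n,_,st,ce=cv2.connectedComponentsWithStats(mk); return [(st[i].tolist(),ce[i].round(1).tolist()) for i in range(1,n) if st[i,4]>60 and np.hypot(*(ce[i]-c))<r]
C=P+[.0105,.0407,0]; C[2]=0
for n,i,mm in (('scene',im,m),('top',t,tm)):
    print(n,'exp foot',np.round(proj(mm,C),1),'shoulder',np.round(proj(mm,C+[0,0,.155]),1),'tip',np.round(proj(mm,C+[0,0,.242]),1))
    print(white(i,proj(mm,C+[0,0,.1])))
    for k,b in (('tin',[.764,.154,.098]),):print(k,np.round(proj(mm,b),1))
# change vs start around bystanders
for n,a,b,rs in (('top','top0','t9',{'tin':(180,125,210,158),'plane':(328,178,380,204),'block':(334,208,372,248)}),('scene','scene0','s9',{'tin':(225,236,262,280),'plane':(186,118,228,154),'block':(217,114,254,136)})):
    A=cv2.imread(f'pics/{a}.png').astype(int);B=cv2.imread(f'pics/{b}.png').astype(int)
    for k,(x0,y0,x1,y1) in rs.items(): d=abs(A-B).max(2)[y0:y1,x0:x1]; print(n,k,'mean diff',d.mean().round(1),'frac>40',(d>40).mean().round(3))
E
```

```text
[0.47664618 0.30580352 0.32730389] 19.15 [ 53.6  20.    9.    1.6 -99.6 -64.7]
scene exp foot [267.3 238.3] shoulder [269.2 211.4] tip [270.4 193.3]
[([253, 198, 32, 51, 1091], [269.6, 223.7]), ([228, 238, 30, 28, 658], [243.1, 251.7])]
tin [243.2 249.3]
top exp foot [208.6 178.2] shoulder [204.8 172.2] tip [202.3 168.2]
[([181, 128, 26, 25, 504], [193.5, 139.6]), ([193, 159, 28, 28, 461], [206.7, 172.7])]
tin [194.9 141.1]
top tin mean diff 11.1 frac>40 0.0
top plane mean diff 8.8 frac>40 0.0
top block mean diff 10.5 frac>40 0.0
scene tin mean diff 11.4 frac>40 0.057
scene plane mean diff 8.1 frac>40 0.0
scene block mean diff 8.3 frac>40 0.0
```

arm_command(targets=[[[0.1,0,0,-0.5,-2,3,1],[0.2,0,0,-1,-5,6,1],[0.3,0,0,-1.5,-8.5,8,1],[0.3,0,0,-1.5,-12,9,1],[0.3,0,0,-1.5,-15.5,10,1],[0.3,0,0,-1.5,-19,10,1],[0.3,0,0,-1.5,-22.5,10,1],[0.3,0,0,-1.5,-26,10,1]]])

```text
clock: 19.82
tool_pos: [0.4627, 0.0441, 0.4257]
orientation: [169.3, -2.4, -99.3]
force: [0.8, -0.1, 0.4]
opening: 0.0879
```

arm_command(targets=[[[0,0,0,0,-3,0,1],[0,0,0,0,-6,0,1],[0,0,0,0,-9.5,0,1],[0,0,0,0,-13,0,1],[0,0,0,0,-16,0,1],[0,0,0,0,-18,0,1],[0,0,0,0,-18,0,1]]])

```text
clock: 20.4
tool_pos: [0.4626, -0.1375, 0.4249]
orientation: [169.2, -2.4, -99.5]
force: [0.3, 0.4, -0.3]
opening: 0.0878
```

```bash
python3 - <<'E'
from h import *
for i in range(2): t,tm=snap('top','t10.png')
s,sm=snap('scene','s10.png')
o=ctrl.get_obs(); print(o['tool_pos'],o['clock'])
T0=cv2.imread('pics/top0.png').astype(int);S0=cv2.imread('pics/scene0.png').astype(int)
for n,A,B,m,(x0,y0,x1,y1) in (('top',T0,t,tm,(95,165,150,265)),('scene',S0,s,sm,(300,248,428,338))):
    d=(abs(A-B.astype(int)).max(2)>28).astype(np.uint8); z=np.zeros_like(d); z[y0:y1,x0:x1]=d[y0:y1,x0:x1]
    z=cv2.morphologyEx(z,cv2.MORPH_CLOSE,np.ones((3,3)))
    for c in cv2.findContours(z,0,1)[0]:
        if cv2.contourArea(c)>20:
            b=cv2.boxPoints(cv2.minAreaRect(c)); print(n,cv2.contourArea(c),b.round().tolist(),[onz(m,*p,.02)[:2].round(3).tolist() for p in b])
ct=np.array([.523,.414,.026]);dv=np.array([.989,-.148,0])*.15
for m in (tm,sm): print(np.round(proj(m,ct-dv)),np.round(proj(m,ct+dv)))
for v in range(170,265,10): print(v,''.join('%4d'%x for x in t[v,92:154:2,1]))
E
```

```text
[ 0.46271011 -0.13436531  0.42528   ] 20.55
top 195.0 [[118.0, 257.0], [129.0, 173.0], [133.0, 173.0], [122.0, 257.0]] [[0.374, 0.422], [0.667, 0.393], [0.666, 0.379], [0.373, 0.408]]
scene 82.5 [[315.0, 308.0], [404.0, 273.0], [408.0, 283.0], [319.0, 318.0]] [[0.668, 0.386], [0.375, 0.443], [0.389, 0.472], [0.676, 0.414]]
scene 33.0 [[424.0, 264.0], [427.0, 264.0], [427.0, 280.0], [424.0, 280.0]] [[0.301, 0.454], [0.293, 0.459], [0.333, 0.495], [0.341, 0.491]]
[114. 257.] [129. 171.]
[403. 270.] [316. 310.]
170   86  82  82  88  88  93 130  87  56  82 143 144 148 145 141 147 145 143 148 134 133 146 153 149 148 151 143 137 138 139  90
180   85  86  87  84  85 127  89  57  89 143 146 149 146 144 150 135 149 136 148 110 125 153 149 151 152 147 137 134 142  93  51
190   85  88  86  87 129  89  49  85 145 148 154 147 148 153 142 142 141 143 139  72 150 147 148 151 146 134 140 134 102  49  55
200   86  86  91 130  83  46  83 146 147 154 148 151 153 150 139 145 138 156  76 130 147 148 151 145 133 140 144 102  61  51  83
210   83  84 118  97  49  85 145 145 154 144 150 154 151 135 145 140 152 114  80 145 151 153 146 135 139 140 106  51  49  78  77
220   83 118 102  50  76 132 133 143 144 150 157 155 146 144 146 145 160  62 144 146 154 145 130 135 135 114  52  50  81  84  84
230  114  91  48  79 133 133 141 138 138 155 154 151 144 143 146 156  93 128 151 154 146 133 139 131 121  46  47  80  87  85  82
240   95  50  79 119 135 143 138 141 147 149 151 135 143 142 152 127  74 148 152 142 129 133 139 133  48  46  75  83  83  83  82
250   43  80 123 139 147 140 141 146 144 152 137 144 139 150 151  60 131 153 144 132 130 128 140  50  54  76  91  87  91  91  91
260   54  67  74  77 125 127 133 128 128 139 151 149 150 139 138 153 153 144 134 134 146 137  45  59  77  88  86  87  87  86  87
```

```bash
python3 - <<'E'
from h import *
t=cv2.imread('pics/t10.png');h=cv2.cvtColor(t,cv2.COLOR_BGR2HSV); mk=((h[...,1]<75)&(h[...,2]>110)).astype(np.uint8)[150:195,185:230]
print(cv2.boundingRect(mk),ctrl.get_obs()['force'].round(1)); print(ctrl.close_job())
E
```

```text
(2, 0, 43, 33) [ 0.3 -0.5  0.2]
the job is handed in; nothing more can be done
None
```

I laid the strip in the tray first. Then I gripped the bottle's cap and tipped it up over the edge of its foot to about 88°. Opening the gripper let it settle upright, and I backed the arm away. I handed the job in at about 20.6 s of the 58 s allowed.

**How it went**
- **Strip:** my planned grasp was out of reach because joint 3 hit its limit. I gripped it about 27 mm off centre instead, and it held.
- **Forces:** the highest wrist force I read was about 11 N, while tipping the bottle.

**Last checks (from pixel measurements, since all 12 picture views were used by then)**
- **Bottle:** in the top camera it showed as a compact 28 × 28 px blob, about 2 px from where it should stand; the scene camera agreed. A quick repeat just before handing in gave a 43 × 33 px box. The box was cut at the edge of the search window, so neighbouring light pixels may have widened it. I did not follow that up.
- **Strip:** its shadow line runs about 293 mm inside the tray along its length, thin and even, so I take it to be lying flat. I saw it in the tray only with the arm partly in the way, just after letting go.
- **Tin, plane and block:** the top camera shows no change from the start. In the scene camera, 5.7% of the tin's pixels changed, perhaps from the shadow of the bottle now standing beside it; the plane and block show no change.

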